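Bring the prep label printer back into use after a roll change

ROBOT

A 6-joint arm with a two-finger parallel gripper is mounted at the origin on the work surface. World frame = base frame: x ahead of the robot, y to its left, z up, the work surface at z = 0. Lengths are in m, angles in rad, forces in N, time in s.
With the tool pointing down it reaches from about 0.35 to 0.775 m from the base axis. Payload 5.5 kg.
Tool frame: the origin (TCP) lies on the mounting face of the last link; the fingertips stand 173 mm ahead of it and the grasp point (between the pads) lies 155 mm ahead of it; z points along the fingers, y is the direction in which the jaws open and shut (so a half turn about z gives the same grasp; the last joint's range is limited). The gripper opens to 85 mm and grips with 20 to 120 N. Pads are 22 mm wide; open, the fingers measure 114 mm over their backs; the gripper's body (76 mm by 85 mm) begins 54 mm behind the grasp point. The pads swing forward as they close: fully open they stand 13 mm farther back than shut.
Start: joints at [1.181, 0.313, 0.046, 1.304, 0, 1.431], TCP at [0.142, 0.557, 0.405] pointing down, gripper open.
Joint ranges: [-2.76, 2.76], [-0.86, 1.69], [-1.03, 1.26], [-2.2, 2.34], [-1.47, 1.5], [-3.14, 3.14]. Speed limits (rad/s): [2.57, 2.57, 3.14, 3.14, 3.14, 3.14].

INTERFACE

Orientations are given as a unit quaternion [w, x, y, z].
In Python, from workcell import * gives the robot as it stands. The module is installed in compiled form; this text tells all that it offers.
- The arm moves only by the shell command python3 -m crank 'ROWS' [FORCE]. ROWS is JSON, a list of rows, each a list of 7 numbers: the shift along the tool's x, y, z in mm, then the turn, a rotation vector about the tool's x, y, z in degrees, then the opening, from 0 (shut) to 1 (fully open). A call has exactly 8 rows; each row shifts and turns the commanded pose from where the row before left it, along the tool's axes as they then stand; what a row does not reach is not made up. A row lasts 1/8 s, in which the tool goes at most 62.5 mm and 10.7 degrees, less where a joint would pass 70% of its speed; a pose out of reach is approached as far as the arm can. A call with a gripper value outside its range is refused whole. The fingers move at their own pace and stop on an object; FORCE is the grip in N (left out, the last holds). Time passes only in rows, so rows that do not move let the fingers close, or fill a call up. It gives the time, the measured TCP pose, the force and the opening at its end, in the units of the state.
- get_state(): the state, without advancing time (a new reading comes with each control period).
- read_camera(name): name is "side" or "top"; returns the picture (384x512x3 uint8, blue, green, red); there is no depth.
- calibration(name): a dict with "fx", "fy", "cx", "cy" (pixels), "extrinsics" (4x4, takes a point from world to camera coordinates). Camera axes: x right, y down, z forward; pixel columns grow to the right and rows downward; lengths in m; the calibration is good to about 2 mm. A picture is of the moment at which its call begins. calibration takes no time and is no camera call.
- hand_in(): hands the job in, once; it reports no verdict.
The state is a dict: "clock": time; "joint_pos": joint angles; "qvel": joint speeds; "tau": joint torques, N m; "tcp_pos": TCP position; "orientation": TCP orientation; "wrist_force": force on the tool from outside, world axes, zero at the start; "ft_torque": the same for the moment, N m; "finger_gap": finger opening in m.
Only numpy, scipy, OpenCV 4.12 (cv2) and the standard library are available. Lean on these libraries where they do the work, as an engineer would, in place of code of your own. Each camera call takes 0.05 s, during which the arm holds its last target.

TASK

A fresh roll of labels has been laid in the kitchen's label printer. Push its open cover fully shut, then switch it on by pressing down the outer (left) half of the power rocker, and then press the wide feed key fully down and let it up again so the first label advances. Leave the small round pause key alone, do not shift, tip or lift the printer, leave the kitchen things around it where they are, and finish with the hand clear.

Things in the scene. Friction and masses are not known exactly. Their poses are not given: they have to be found in the camera images.
- printer: grey label printer standing loose on the table, 3 kg, 245 deep (x) by 200 wide (y) mm; origin on the table under its centre, front to its -x, its left side to +y. The front 80 mm is a level key deck 118 mm above the table; in a row across it, 37 mm behind the front edge, from left to right: power rocker, small round pause key, wide feed key. Behind it the roll bay with a white hinged cover
- cover (a joint): angle (rad) of the white cover, 200 wide, 160 long, with 26 mm skirts. 0: fully shut, its flat outside 155 mm above the table, 37 mm above the key deck, its front edge 5 mm behind the deck. It grows to 1.35 as the front edge swings up; starts at 0.6 to 1.15. The hinge is stiff: the cover stays where it is left; 1 to 3 N at its free edge pushes it shut
- cover_push (a point): point on the outside face of the cover, mid-width, 22 mm short of its free front edge; 130 mm along the cover from the hinge line and 31 mm out from it. The outside faces up when shut and away from the printer's front (to its +x) as the cover stands open, so it is pushed from behind and above
- cover_hinge (a point): middle of the cover's hinge line, along the back of the printer, 112 mm behind its centre and 124 mm above the table; the hinge line is parallel to the printer's y axis
- rocker (a joint): tilt (rad) of the power rocker: 0 off, 0.34 fully on. Black V-shaped paddle, 28 (x) by 44 (y) mm, at the left end of the deck; rocks sideways about its middle. Off, its outer half (towards the printer's left edge) stands up by some 7 mm; pressed down until it lies level, about 5 mm above the deck, it is on. Stays where it is left; about 3 N moves it
- rocker_on (a point): point on top of the rocker's outer half, 14 mm outward from the rocking line: where to press to switch on. About 128 mm above the table when off
- feed (a joint): travel in m of the feed key: 0 is up, 0.005 is fully down. Wide black key, 26 mm (x) by 54 mm (y), at the right end of the key deck, top 7 mm above the deck; springs back; about 4 N takes it fully down
- feed_top (a point): centre of the top of the feed key
- pause (a joint): travel in m of the pause key: 0 is up, 0.005 is fully down. Small round black key, 18 mm diameter, between the rocker and the feed key; not to be pressed
- pause_top (a point): centre of the top of the pause key, 7 mm above the deck
- board: blue plastic board 360 x 210 x 12 mm fixed to the table, under the pan of tomatoes
- tomato_pan: open steel pan of cherry tomatoes, 325 x 176 x 100 mm, standing on the blue board; origin under its centre
- spare_roll: spare roll of labels standing on end beside the printer, 90 mm diameter, 100 mm high, with a 38 mm core hole; origin under its centre
- marker: marker pen lying in front of the printer, 136 mm long, 17 mm thick; origin under its middle, x axis along the pen
- probe: probe thermometer lying beside the printer: white body 70 x 30 x 18 mm with a thin steel probe, 183 mm in all; origin on the table about mid-length, x axis along the probe
- squeeze_bottle: squeeze bottle standing up, 62 mm diameter, 215 mm high; origin under its centre
- shaker: round steel shaker standing up, 74 mm diameter, 99 mm high; origin under its centre
- scoop: steel portion scoop with a black handle lying on the table, 240 mm long; origin on the table about mid-length, x axis along the handle

How it is judged:
By the outcome, as a careful person would: the job done as asked, in the order asked, and still so for the second after the job is handed in, with the robot touching nothing.
It also fails if it takes over 54 s, if anything falls off the work surface, if the arm or the gripper's body presses on something with over 40 N, if the wrist force passes 120 N, or if a joint passes its speed limit or range.

## Working session

There is one attempt and no reset: what is moved stays moved. The work goes in short steps, Python scripts to look and compute and a shell command to move; the robot and the scene stay as the last step left them, time stands still between calls to the robot, and variables do not carry over. Pictures are saved under pics/ and viewed, and the job is handed in when it is done.

```bash
mkdir -p pics; python3 - <<'E'
from workcell import *
import cv2
for n in("side","top"):
    cv2.imwrite(f"pics/{n}0.png",read_camera(n)); c=calibration(n); print(n,c)
s=get_state();print(s)
E
```

```text
side {'fx': 351.9012113458937, 'fy': 351.9012113458937, 'cx': 257.4993699594961, 'cy': 187.63420487842166, 'extrinsics': array([[-0.97440282, -0.22402834, -0.01872033,  0.53877428],
       [-0.11429108,  0.56536551, -0.81688395,  0.19452272],
       [ 0.19358899, -0.79383446, -0.57649819,  1.06829613],
       [ 0.        ,  0.        ,  0.        ,  1.        ]])}
top {'fx': 368.03048141659025, 'fy': 368.03048141659025, 'cx': 250.64129452548548, 'cy': 190.81903075004507, 'extrinsics': array([[-0.01432786, -0.99974838, -0.01725975, -0.08622692],
       [-0.98776975,  0.01683226, -0.15500837,  0.56387798],
       [ 0.15525989,  0.01482772, -0.98776237,  1.29994293],
       [ 0.        ,  0.        ,  0.        ,  1.        ]])}
{'clock': 0.1, 'joint_pos': array([1.18139521e+00, 3.13924659e-01, 4.51393597e-02, 1.30362827e+00,
       2.86740894e-05, 1.43120907e+00]), 'qvel': array([-0.00050071, -0.00274302,  0.00273948, -0.00073304,  0.00072962,
        0.00050036]), 'tau': array([ 4.04489037e-03, -4.81725848e+01,  2.99243921e+01,  1.27438360e-02,
       -9.59817135e-05,  2.33035905e-06]), 'tcp_pos': array([0.14208852, 0.55699617, 0.40391732]), 'orientation': array([-2.25228661e-04,  1.24582362e-01,  9.92208940e-01, -7.76751684e-04]), 'wrist_force': array([-0.10038888,  0.33824906,  0.45629849]), 'ft_torque': array([ 0.02196829, -0.04832058, -0.03074166]), 'finger_gap': 0.08567741244458364}
```

View pics/side0.png

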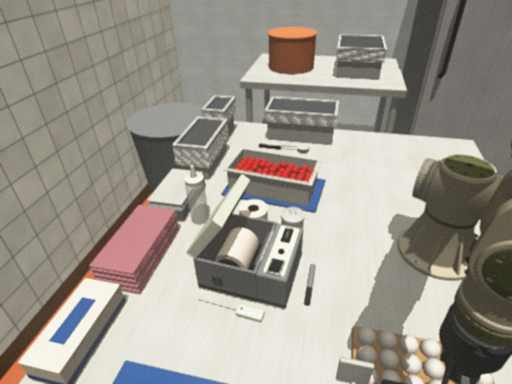

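View pics/top0.png

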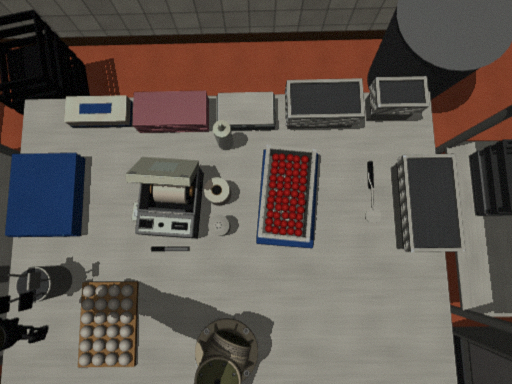

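The top view shows the printer at about cols 133–203, rows 158–237, with its deck facing the robot. The cover stands open at about rows 158–187. I'll enlarge both views.

```bash
python3 - <<'E'
import cv2
a=cv2.imread("pics/top0.png")[145:260,115:245];cv2.imwrite("pics/t1.png",cv2.resize(a,None,fx=5,fy=5,interpolation=cv2.INTER_CUBIC))
a=cv2.imread("pics/side0.png")[165:315,180:330];cv2.imwrite("pics/s1.png",cv2.resize(a,None,fx=4,fy=4,interpolation=cv2.INTER_CUBIC))
E
```

```text
(no output)
```

View pics/t1.png

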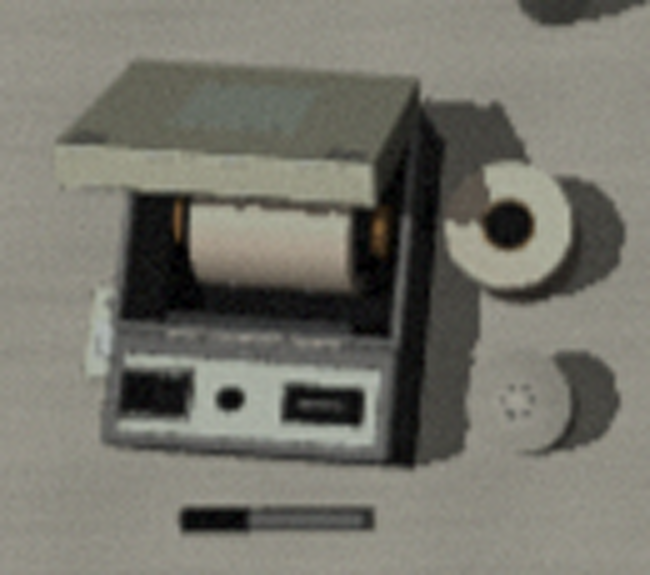

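View pics/s1.png

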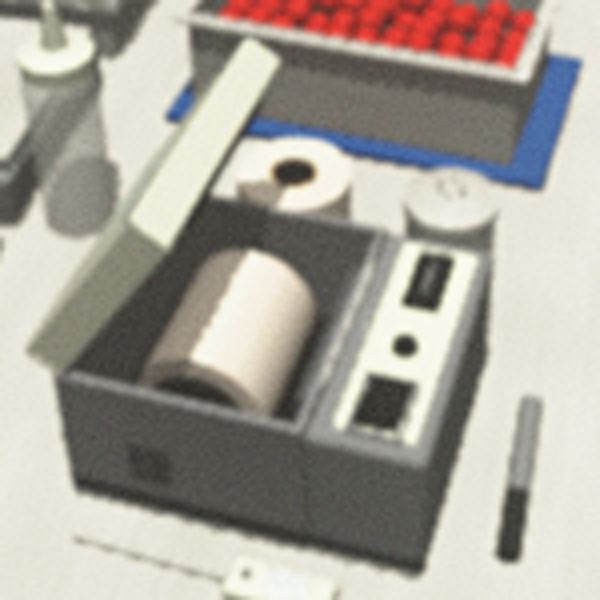

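```bash
cat >h.py <<'E'
import numpy as np
from workcell import *
def ray(n,u,v):
    c=calibration(n);E=c["extrinsics"];R=E[:3,:3];t=E[:3,3]
    d=R.T@np.array([(u-c["cx"])/c["fx"],(v-c["cy"])/c["fy"],1]);return -R.T@t,d/np.linalg.norm(d)
def plane(n,u,v,z):
    o,d=ray(n,u,v);return o+d*(z-o[2])/d[2]
def tri(a,b):
    A=np.zeros((3,3));r=np.zeros(3);rs=[ray("top",*a),ray("side",*b)]
    for o,d in rs:
        P=np.eye(3)-np.outer(d,d);A+=P;r+=P@o
    p=np.linalg.solve(A,r);return p,[np.linalg.norm((np.eye(3)-np.outer(d,d))@(p-o)) for o,d in rs]
T=lambda u,v:((u+.5)/5-.5+115,(v+.5)/5-.5+145)
S=lambda u,v:((u+.5)/4-.5+180,(v+.5)/4-.5+165)
def proj(n,p):
    c=calibration(n);q=c["extrinsics"][:3,:3]@p+c["extrinsics"][:3,3];return q[0]/q[2]*c["fx"]+c["cx"],q[1]/q[2]*c["fy"]+c["cy"]
E
python3 - <<'E'
from h import *
np.set_printoptions(precision=4,suppress=True)
for nm,t,s,z in [("rocker",(157,392),(385,403),.123),("pause",(230,398),(404,346),.125),("feed",(323,404),(429,281),.125),("deckFL",(105,442),(425,465),.118),("deckFR",(385,462),(490,255),.118),("deckBL",(118,328),(305,432),.118)]:
    print(nm,plane("top",*T(*t),z),plane("side",*S(*s),z),*tri(T(*t),S(*s)))
for nm,t,s in [("covL",(57,145),(133,215)),("covR",(378,167),(243,38)),("skL",(60,187),(165,247)),("skR",(375,207),(278,62))]:
    print(nm,*tri(T(*t),S(*s)))
E
```

```text
rocker [0.4452 0.2612 0.123 ] [0.443  0.2644 0.123 ] [0.4444 0.2619 0.1202] [np.float64(0.001007653064946804), np.float64(0.0010076530649467204)]
pause [0.4402 0.2107 0.125 ] [0.4395 0.2158 0.125 ] [0.4403 0.2118 0.1208] [np.float64(0.0001838345198914146), np.float64(0.00018383451989141973)]
feed [0.4352 0.1473 0.125 ] [0.4334 0.152  0.125 ] [0.4347 0.148  0.1213] [np.float64(0.0007699798860677955), np.float64(0.000769979886067771)]
deckFL [0.4122 0.2972 0.118 ] [0.4115 0.303  0.118 ] [0.4122 0.2988 0.113 ] [np.float64(0.00016336935485549068), np.float64(0.000163369354855437)]
deckFR [0.3958 0.106  0.118 ] [0.3966 0.1094 0.118 ] [0.3964 0.1065 0.1154] [np.float64(0.000478825623614162), np.float64(0.0004788256236141043)]
deckBL [0.4899 0.2909 0.118 ] [0.4873 0.2931 0.118 ] [0.489  0.2914 0.116 ] [np.float64(0.0011655665297179364), np.float64(0.0011655665297178105)]
covL [0.5872 0.2841 0.2668] [np.float64(0.0002457348197899685), np.float64(0.0002457348197898475)]
covR [0.5733 0.0872 0.2627] [np.float64(0.002355148001767622), np.float64(0.00235514800176759)]
skL [0.5662 0.288  0.2492] [np.float64(0.0017525597940272319), np.float64(0.0017525597940274763)]
skR [0.5495 0.091  0.249 ] [np.float64(0.0010899312729314603), np.float64(0.0010899312729312194)]
```

```bash
python3 -m crank '[[0,0,-55,0,0,-9.6,0],[-30,-20,-25,0,0,0,0],[-44,-28,0,0,0,0,0],[-44,-28,0,0,0,0,0],[-44,-28,0,0,0,0,0],[-44,-28,0,0,0,0,0],[-44,-28,0,0,0,0,0],[-44,-28,0,0,0,0,0]]' 20
python3 - <<'E'
from h import *
# squeeze bottle tip/shoulder, top view (222,130) 
print(plane("top",222,125,.215),plane("top",222,140,.02))
from scipy.spatial.transform import Rotation as R
s=get_state();q=s["orientation"];print(R.from_quat([q[1],q[2],q[3],q[0]]).as_matrix().round(3))
E
```

```text
clock: 1.1
tcp_pos: [0.4208, 0.3444, 0.4843]
orientation: [-0.0, 0.041, 0.999, -0.0]
wrist_force: [-0.5, 1.4, 0.4]
finger_gap: -0.0001
[ 0.75512044 -0.00700445  0.215     ] [0.76347075 0.01135807 0.02      ]
[[-0.997  0.082 -0.001]
 [ 0.082  0.997 -0.   ]
 [ 0.001 -0.    -1.   ]]
```

```bash
python3 -m crank '[[-39,-23,0,0,0,0,0],[-39,-23,0,0,0,0,0],[-39,-23,0,0,0,0,0],[-39,-23,0,0,0,0,0],[-39,-23,0,0,0,0,0],[-40,-23,0,0,0,0,0],[0,0,30,0,0,0,0],[0,0,22,0,0,0,0]]'
python3 - <<'E'
from h import *
import cv2
for n in("side","top"): cv2.imwrite(f"pics/{n}2.png",read_camera(n))
a=np.hstack([cv2.resize(cv2.imread("pics/top2.png")[130:260,110:260],(400,347)),cv2.resize(cv2.imread("pics/side2.png")[140:315,160:335],(347,347))]);cv2.imwrite("pics/c2.png",a)
print(proj("top",np.array(get_state()["tcp_pos"])-[0,0,.173]),proj("side",np.array(get_state()["tcp_pos"])-[0,0,.173]))
E
```

```text
clock: 2.1
tcp_pos: [0.6433, 0.1879, 0.4304]
orientation: [-0.001, 0.042, 0.999, -0.0]
wrist_force: [-0.7, 0.3, 0.2]
finger_gap: -0.0
(np.float64(158.3880490085234), np.float64(156.5497330767732)) (np.float64(204.81342643047878), np.float64(194.9514113915817))
```

View pics/c2.png

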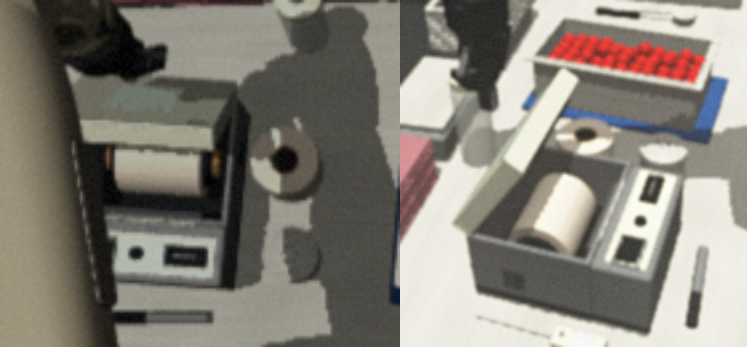

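```bash
python3 -m crank '[[20,0,5,0,0,0,0],[21,0,5,0,0,0,0],[10,0,5,0,0,0,0],[11,0,5,0,0,0,0],[11,0,8,0,0,0,0],[11,0,8,0,0,0,0],[9,0,10,0,0,0,0],[9,0,10,0,0,0,0]]'
python3 - <<'E'
from h import *
import cv2
for n in("side","top"): cv2.imwrite(f"pics/{n}3.png",read_camera(n))
a=np.hstack([cv2.resize(cv2.imread("pics/top3.png")[130:260,110:260],(400,347)),cv2.resize(cv2.imread("pics/side3.png")[140:315,160:335],(347,347))]);cv2.imwrite("pics/c3.png",a)
E
```

```text
clock: 3.2
tcp_pos: [0.5409, 0.1975, 0.3782]
orientation: [0.001, 0.041, 0.999, 0.0]
wrist_force: [0.9, 0.2, 0.5]
finger_gap: -0.0
```

View pics/c3.png

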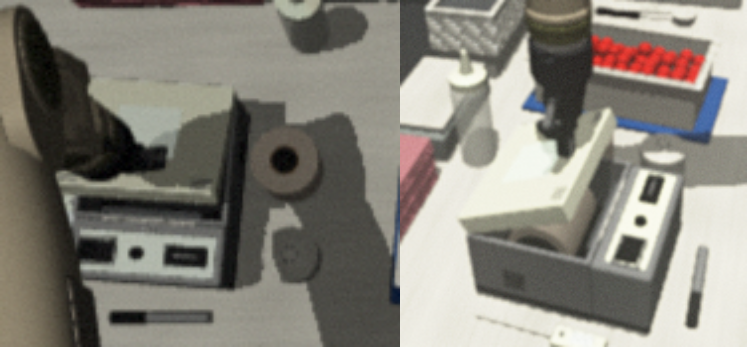

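The cover follows the fingers (its free edge is now at about col 140–220, row 195 in the top crop) and the printer has not moved. I'll keep pushing.

```bash
python3 -m crank '[[7,0,11,0,0,0,0],[6,0,12,0,0,0,0],[5,0,10,0,0,0,0],[3,0,7,0,0,0,0],[1,0,5,0,0,0,0],[0,0,3,0,0,0,0],[0,0,2,0,0,0,0],[0,0,0,0,0,0,0]]'
```

```text
clock: 4.3
tcp_pos: [0.5184, 0.199, 0.3284]
orientation: [0.0, 0.041, 0.999, 0.0]
wrist_force: [-6.0, -1.7, 12.6]
finger_gap: 0.0003
```

```bash
python3 -m crank '[[0,0,-30,0,0,0,0],[0,0,-20,0,0,0,0],[26,25,0,0,0,0,0],[26,25,0,0,0,0,0],[27,24,0,0,0,0,0],[0,0,20,0,0,0,0],[0,0,10,0,0,0,0],[0,0,0,0,0,0,0]]'
python3 - <<'E'
from h import *
import cv2
for n in("side","top"): cv2.imwrite(f"pics/{n}4.png",read_camera(n))
a=np.hstack([cv2.resize(cv2.imread("pics/top4.png")[130:260,110:260],(400,347)),cv2.resize(cv2.imread("pics/side4.png")[175:305,190:320],(400,400))[:347]]);cv2.imwrite("pics/c4.png",a)
E
```

```text
clock: 5.3
tcp_pos: [0.4463, 0.2789, 0.3458]
orientation: [-0.001, 0.041, 0.999, -0.0]
wrist_force: [0.8, -0.1, 0.2]
finger_gap: 0.0
```

View pics/c4.png

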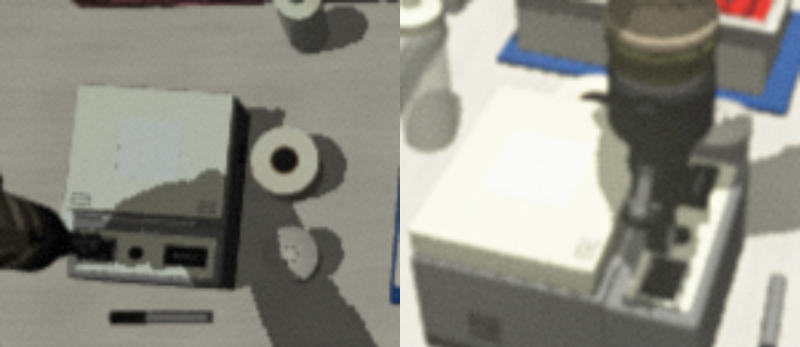

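The cover lies flat against the body in both views, and the fingertip is above the rocker's outer half. I'll press now.

```bash
python3 -m crank '[[0,0,20,0,0,0,0],[0,0,18,0,0,0,0],[0,0,5,0,0,0,0],[0,0,3,0,0,0,0],[0,0,2,0,0,0,0],[0,0,2,0,0,0,0],[0,0,1,0,0,0,0],[0,0,0,0,0,0,0]]'
```

```text
clock: 6.4
tcp_pos: [0.4469, 0.2795, 0.2964]
orientation: [0.001, 0.041, 0.999, 0.001]
wrist_force: [0.5, 2.9, 3.6]
finger_gap: 0.0001
```

```bash
python3 -m crank '[[0,0,1,0,0,0,0],[0,0,1,0,0,0,0],[0,0,1,0,0,0,0],[0,0,1,0,0,0,0],[0,0,0,0,0,0,0],[0,0,0,0,0,0,0],[0,0,0,0,0,0,0],[0,0,0,0,0,0,0]]'
```

```text
clock: 7.4
tcp_pos: [0.4465, 0.2795, 0.296]
orientation: [0.002, 0.041, 0.999, 0.001]
wrist_force: [-7.8, -1.0, 29.4]
finger_gap: -0.0001
```

```bash
python3 -m crank '[[0,0,-20,0,0,0,0],[0,0,-30,0,0,0,0],[0,-44,0,0,0,0,0],[0,-44,0,0,0,0,0],[1,-43,0,0,0,0,0],[0,0,0,0,0,0,0],[0,0,0,0,0,0,0],[0,0,0,0,0,0,0]]'
python3 - <<'E'
from h import *
import cv2
for n in("side","top"): cv2.imwrite(f"pics/{n}5.png",read_camera(n))
a=np.hstack([cv2.resize(cv2.imread("pics/top5.png")[190:250,125:205],(400,300),interpolation=2),cv2.resize(cv2.imread("pics/side5.png")[205:305,230:320],(400,444),interpolation=2)[:300]]);cv2.imwrite("pics/c5.png",np.vstack([a,np.hstack([cv2.resize(cv2.imread("pics/side5.png"),(400,300)),cv2.resize(cv2.imread("pics/top5.png"),(400,300))])]))
E
```

```text
clock: 8.4
tcp_pos: [0.4347, 0.1494, 0.3415]
orientation: [-0.0, 0.041, 0.999, -0.0]
wrist_force: [-0.2, 0.1, 0.5]
finger_gap: -0.0004
```

View pics/c5.png

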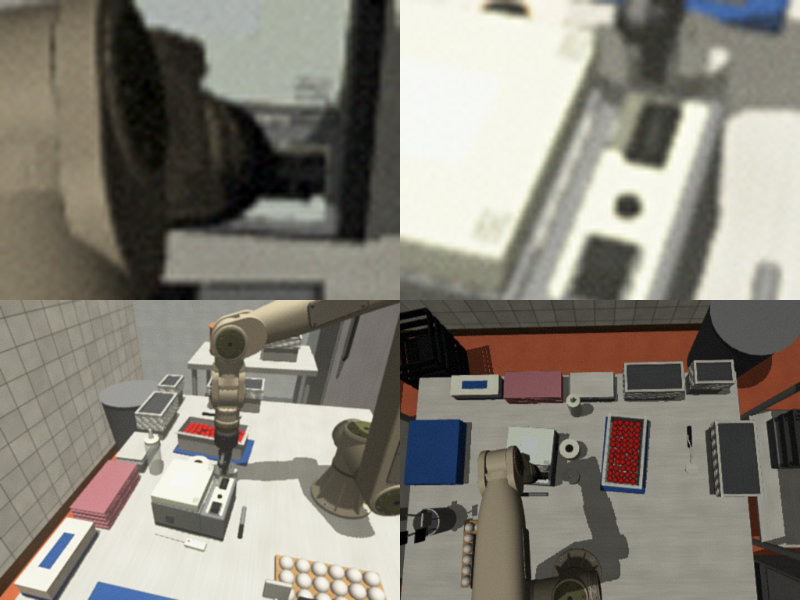

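The pause key in the side view is at (281,251), the same pixel as before, so the printer hasn't shifted. The fingertip is above the feed key.

```bash
python3 -m crank '[[0,0,20,0,0,0,0],[0,0,16,0,0,0,0],[0,0,6,0,0,0,0],[0,0,3,0,0,0,0],[0,0,2,0,0,0,0],[0,0,2,0,0,0,0],[0,0,1,0,0,0,0],[0,0,0,0,0,0,0]]'
```

```text
clock: 9.5
tcp_pos: [0.4345, 0.1489, 0.2933]
orientation: [0.001, 0.041, 0.999, 0.0]
wrist_force: [-6.1, -0.0, 13.9]
finger_gap: 0.0001
```

```bash
python3 -m crank '[[0,0,1,0,0,0,0],[0,0,0,0,0,0,0],[0,0,0,0,0,0,0],[0,0,-5,0,0,0,0],[0,0,-10,0,0,0,0],[0,0,-30,0,0,0,0],[0,0,-50,0,0,0,0],[0,0,-50,0,0,0,0]]'; python3 -m crank '[[30,0,-30,0,0,0,0],[30,-40,-20,0,0,0,0],[20,-50,0,0,0,0,0],[10,-50,0,0,0,0,0],[0,-50,0,0,0,0,0],[0,-50,0,0,0,0,0],[0,-50,0,0,0,0,0],[0,0,0,0,0,0,0]]'
python3 - <<'E'
from h import *
import cv2
for n in("side","top"): cv2.imwrite(f"pics/{n}6.png",read_camera(n))
a=np.hstack([cv2.resize(cv2.imread("pics/top6.png")[150:250,120:240],(400,333),interpolation=2)[:300],cv2.resize(cv2.imread("pics/side6.png")[205:305,230:320],(400,444),interpolation=2)[:300]]);cv2.imwrite("pics/c6.png",np.vstack([a,np.hstack([cv2.resize(cv2.imread("pics/side6.png"),(400,300)),cv2.resize(cv2.imread("pics/top6.png"),(400,300))])]))
E
```

```text
clock: 10.5
tcp_pos: [0.4347, 0.1486, 0.4373]
orientation: [0.0, 0.041, 0.999, -0.0]
wrist_force: [0.8, -0.6, -0.9]
finger_gap: 0.0001
clock: 11.5
tcp_pos: [0.3209, -0.1359, 0.4858]
orientation: [0.0, 0.045, 0.999, -0.001]
wrist_force: [0.2, 0.8, -0.6]
finger_gap: -0.0005
```

View pics/c6.png

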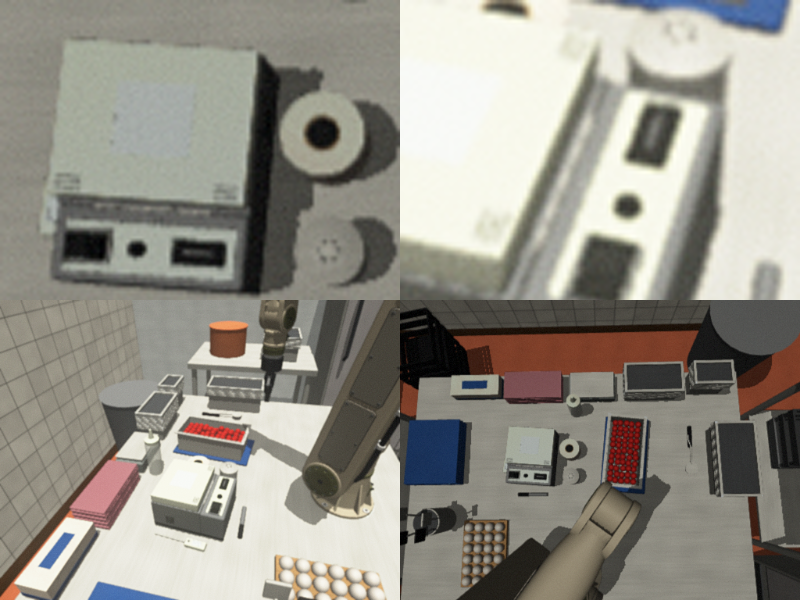

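The cover is shut, the keys are clear, the arm is away and the neighbouring items look unmoved. One last numeric check.

```bash
python3 - <<'E'
from h import *
import cv2
a=cv2.imread("pics/top0.png");b=cv2.imread("pics/top6.png");c=cv2.imread("pics/side0.png");d=cv2.imread("pics/side6.png")
def ph(x,y,r):
    f=lambda i:np.float32(cv2.cvtColor(i,6)[r[1]:r[3],r[0]:r[2]]); return cv2.phaseCorrelate(f(x),f(y))
print("deck top",ph(a,b,(128,208,206,242)),"deck side",ph(c,d,(255,225,305,300)))
print("marker",ph(a,b,(145,242,198,256)),"spare side",ph(a,b,(205,175,235,240)))
cv2.imwrite("pics/s6.png",cv2.resize(d[190:300,190:310],None,fx=5,fy=5,interpolation=cv2.INTER_CUBIC))
# predicted cover front corners (shut), from printer pose
o=np.array([.526,.193]);X=np.array([.9967,-.082]);Y=np.array([.082,.9967])
for y in(.1,-.1):
  for z in (.155,.16):
    p=np.r_[o+X*(.112-.152)+Y*y,z];print(y,z,np.round((np.array(proj("side",p))-[190,190])*5),np.round(proj("top",p),1))
E
```

```text
deck top ((-0.14841879186826645, -0.09364154936916691), 0.8626741068230734) deck side ((0.17695748973029168, 0.40037332000643033), 0.7723697082519532)
marker ((-0.0013832326691698427, 0.329916061813762), 1.0084601372848323) spare side ((0.03872833627854, 0.02508835455240188), 0.8895900598278752)
0.1 0.155 [312. 363.] [133.2 207.8]
0.1 0.16 [312. 355.] [132.7 207.6]
-0.1 0.155 [423. 108.] [192.7 211.7]
-0.1 0.16 [423. 101.] [192.5 211.6]
```

View pics/s6.png

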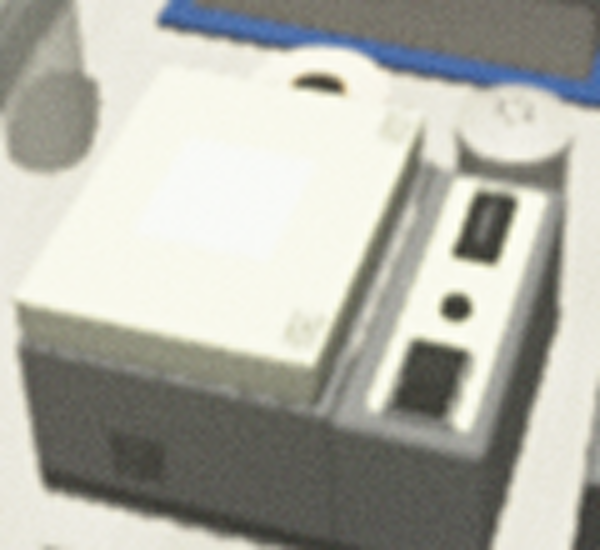

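The cover's front corner is at (317,368) in the crop, against a predicted (312,363) when shut. Its skirt is flush with the body.

```bash
python3 -c "
from workcell import *
print(hand_in())"
```

```text
the job is handed in; nothing more can be done
None
```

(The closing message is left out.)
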